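# Feed one shim from the sprung magazine into the thickness gauge

### The job

Load one shim into the thickness gauge: swing the keeper arm fully aside, clear of the track, then with the fingertips pressing lightly on its top drag just the topmost shim out of the sprung magazine, along the track and under the dial's contact, until it is fully home against the two stop pins. Press gently all the way: pressed too hard, the sprung stack sinks and the shim catches on the sill. Then swing the keeper back square across the track to shut in the remaining shims, and leave the things around the gauge alone.

Things in the scene. Friction and masses are not known exactly. Their poses are not given: they have to be found in the camera images.
- shim_gauge: Thickness gauge fixed on the worktop: grey sole plate 236 x 128 mm (x -138 to 98, y +-64), magazine at the -x end, low bridge with a round dial at the +x end. Origin on the worktop under the track; +x = feed direction from magazine to stop pins, +y across, towards the keeper's pivot, z up. 'Gauge x, y, z' below are mm in this frame. Track: steel deck, top at z 30, rigid, x -33 to 88.
- magazine (a point): Centre of the magazine's top window (gauge -77, 0, 40), level with the top shim's upper face; axes as the gauge. Two lips cover the shims' long edges (tops z 44); their tops are free for |y| < 25. A sprung follower holds the stack up against the lips. Above about 6 to 7 N of press the stack sinks, 1 mm per further 0.8 N; sunk 4 to 5 mm (above about 10 N) the top shim catches on the sill.
- sill (a point): Middle of the deck's edge where the shims leave the magazine (gauge -33, 0, 30): in the magazine the top shim's underside is 4 mm above it. The shim comes down these 4 mm onto the deck when its tail leaves the magazine, and runs between guide rails (y +-32, 5 mm high). Steel slides on steel here with a friction coefficient of about 0.2.
- dial (a point): Centre of the dial's face, the top of the bridge (gauge 60, 0, 75); dial 45 mm across. Bridge x 49 to 71, y +-55, underside z 48, over the track at the stop pins (two 8 mm pins 9 mm high, faces at gauge x 69, y +-18).
- shim_top_mid (a point): Centre (half-way up) of the topmost shim, the one to feed: plain flat steel-coloured plate 84 x 60 x 6 mm, 90 g, long side along its x, z up; its top is 3 mm above this point. Starts in the magazine near gauge x -77.
- shim_mid_mid (a point): Centre of the second shim, like the first, just below it in the magazine; must stay in the magazine.
- shim_low_mid (a point): Centre of the third shim, lowest in the magazine; must stay in the magazine.
- nest_home (a point): The point in the gauge (27, 0, 33 mm) where the centre of a shim is when it lies flat on the deck, home against both stop pins; axes as the gauge.
- contact (a joint): The dial's sprung contact, a 16 mm ball under the bridge at gauge x 60, y 0: lift in m, 0 at rest with 4 mm between ball and deck, 0.002 when a shim lies beneath. Its spring presses down with about 1 to 1.5 N; a shim pushed under it needs about 2 to 3 N more along the track.
- keeper (a joint): The keeper arm's angle in rad about the vertical: 0 = shut, straight across the track in front of the magazine (x -30 to -20); grows anticlockwise seen from above, towards the feed direction; at 1.57 it lies outside the track, parallel to it; the end stop is at 1.9. Clear of the shims' path above 1.4. A stiff pivot (about 3 N at the knob) holds it where it is left.
- keeper_knob (a point): Middle of the keeper's knob: upright black cylinder 14 mm in diameter, 28 mm high, its centre 26 mm above the arm's underside, 63 mm above the worktop (top 77 mm, foot 49 mm; the steel arm, 10 mm wide and 8 mm thick, lies below it from 37 to 45 mm, and passes 1.5 mm above a shim on the deck). It moves on a circle of 52 mm radius about the pivot.
- keeper_pivot (a point): Point on the keeper's vertical pivot axis at the height of the knob's middle, at gauge (-25, 50) mm; turns with the keeper.
- pot_magnet: Bystander: black pot magnet with a knob, 43 mm across, 37 mm high; origin under its centre.
- black_ring: Bystander: dark setting ring, 72 mm across, 18 mm high; origin under its centre.
- small_ring: Bystander: dark setting ring, 40 mm across, 12 mm high; origin under its centre.
- snap_gauge_1: Bystander: C-shaped snap gauge lying flat, 104 mm across, 11 mm high; origin under its centre.
Mind the look-alikes: they are no part of the job. Leave any green or orange look-alike of the part that bears shim_top_mid alone.

How it is judged:
On the way, in this order (a step that is already met when the one before it is completed fails the run):
1. the keeper is swung fully aside, clear of the track (value of joint keeper above 1.35 rad), for 0.2 s.
2. the top shim lies flat and home against the stop pins with the dial's contact raised on it (x of shim_top_mid in the frame of nest_home between -0.002 and 0.002 m and y of shim_top_mid in the frame of nest_home between -0.0035 and 0.0035 m and z of shim_top_mid in the frame of nest_home between -0.002 and 0.0015 m and angle between the x axis of shim_top_mid and the x axis of shim_gauge, either way round below 0.06 rad and value of joint contact above 0.0012 m), for 0.2 s.
At the end, for the whole second after the job is handed in: The top shim lies flat on the deck, home against the stop pins (within 2 mm along the track, 3.5 mm across, 0.06 rad) under the raised contact, at rest; the keeper is back across the track (less than 0.25 rad); the other two shims are still in the magazine (all of step 2 and x of each of shim_mid_mid, shim_low_mid in the frame of shim_gauge below -0.072 m and value of joint keeper below 0.25 rad and linear speed of shim_top below 0.02 m/s); the robot touches nothing.
It fails at once if the shim is pressed or pushed with more than 30 N (contact force between the fingers and shim_top above 30 N).
It fails at once if a second shim is dragged out of the magazine (x of any of shim_mid_mid, shim_low_mid in the frame of shim_gauge above -0.065 m).
It fails at once if a thing standing around the gauge is moved by more than 15 mm (distance of any of pot_magnet, black_ring, small_ring, snap_gauge_1 from where it was at the start of the episode above 0.015 m).
It also fails if it takes over 72 s, if anything falls off the work surface, if the arm or the gripper's body presses on something with over 40 N, if the wrist force passes 120 N, or if a joint passes its speed limit or range.

### The arm

A 6-joint arm with a two-finger parallel gripper is mounted at the origin on a cart in front of the work surface, level with it; the furniture and walls round the work are solid. World frame = base frame: x ahead of the robot, y to its left, z up, the work surface at z = 0. Lengths are in m, angles in rad, forces in N, time in s.
With the tool pointing down it reaches from about 0.375 to 0.9 m from the base axis. Payload 3.1 kg.
Tool frame: the origin (TCP) lies on the centre line of the jaws, within the pads' length; the fingertips stand 8 mm ahead of it and the grasp point (between the pads) lies 11 mm behind it; z points along the fingers, y is the line along which they close (so a half turn about z gives the same grasp; the last joint's range is limited). The gripper opens to 85 mm and grips with 20 to 120 N. Pads are 22 mm wide; open, the fingers measure 114 mm over their backs; the gripper's body (76 mm by 85 mm) begins 54 mm behind the grasp point. The pads swing forward as they close: fully open they stand 13 mm farther back than shut.
Start: joints at [-1.478, 0.527, 1.433, -0, 1.181, -0.178], TCP at [0.168, -0.602, 0.239] pointing down, gripper open.
Joint ranges: [-3.08, 3.08], [-0.75, 2.2], [0.22, 2.44], [-1.43, 4.57], [0, 2.65], [-2.85, 2.85]. Speed limits (rad/s): [2.79, 2.79, 3.14, 3.14, 3.14, 3.14].

### API

Orientations are given as a unit quaternion [x, y, z, w].
In Python, from station import * gives the robot as it stands.
- The arm moves only by the tool play_rows, never from a script. Its argument "rows" is a list of rows, each a list of 3 entries, a list of its own where there are three numbers: the turn, a rotation vector about the tool's x, y, z in degrees, then the shift along the tool's x, y, z in mm, then the closure, from 0 (fully open) to 1 (shut). In form: [[[ax, ay, az], [dx, dy, dz], jaw], ...]. A call has 1 to 12 rows; each row shifts and turns the commanded pose from where the row before left it, along the tool's axes as they then stand; what a row does not reach is not made up. A row lasts 1/12 s, in which the tool goes at most 41.7 mm and 7.16 degrees, less where a joint would pass 70% of its speed; a pose out of reach is approached as far as the arm can. A call with a gripper value outside its range is refused whole. The fingers move at their own pace and stop on an object; "grip_force" is the grip in N (left out, the last holds). Time passes only in rows, so rows that do not move let the fingers close. It gives the time, the measured TCP pose, the force, the opening and the grip force at its end, in the units of the state.
- sense(): the state, without advancing time (a new reading comes with each control period).
- snapshot(name): name is "scene" or "side" or "wrist"; returns (picture, depth): 420x560x3 uint8, red, green, blue; 420x560 float32, m along the optical axis (not along the pixel's ray), 0 where there is no reading.
- get_calibration(name): a dict with "vfov" (degrees; the focal length in pixels is half the picture's height over the tangent of half this angle, whatever the lens; pixels are square), "cx", "cy" (the principal point, pixels), "xyz" and "attitude" of the camera in the world. Camera axes: x right, y down, z forward; pixel columns grow to the right and rows downward; lengths in m; the calibration is good to about 2 mm. The wrist camera is an equidistant fisheye: a pixel r from the principal point sees the ray r / f radians off the axis. A picture is of the moment at which its call begins: read the wrist's pose just before it. get_calibration takes no time and is no camera call; for the wrist camera it gives the pose at the moment of the call.
- sign_off(): hands the job in; it is judged then, once.
The state is a dict: "t": time; "q": joint angles; "qd": joint speeds; "tau": joint torques, N m; "tcp_pos": TCP position; "tool_rot": TCP orientation; "force": force on the tool from outside, world axes, zero at the start; "ft_torque": the same for the moment, N m; "finger_gap": opening from 0.0 (shut) to 1.0 (fully open); "gripper_force": force on a finger pad.
Only numpy, scipy, OpenCV 4.12 (cv2) and the standard library are available. Lean on these libraries where they do the work, as an engineer would, in place of code of your own. Each camera call takes 0.05 s, during which the arm holds its last target. There are 200 camera calls.

## Working session

There is one attempt and no reset: what is moved stays moved. The work goes in short steps, Python scripts to look and compute and a tool call to move; the robot and the scene stay as the last step left them, time stands still between calls to the robot, and variables do not carry over. Pictures are saved under pics/ and viewed, at most 10 in all, crops included, and the job is handed in when it is done.

Besides the shell and the picture viewer there is one more tool, called after "Request:" as name(argument=value, ...), one argument or row to a line, values as JSON. play_rows: Moves the arm, as the interface text tells. Its arguments: {"type":"object","properties":{"rows":{"type":"array","items":{"type":"array"}},"grip_force":{"type":"number"}},"required":["rows"]}

```bash
mkdir -p pics; cat > h.py <<'E'
from station import *
import numpy as np, cv2
from scipy.spatial.transform import Rotation as R
def save(n,img): cv2.imwrite('pics/'+n+'.png',img[:,:,::-1])
def cal(n):
    c=get_calibration(n); f=210/np.tan(np.radians(c['vfov'])/2); return c,f
def rot(c):
    a=np.array(c['attitude'],float)
    return R.from_quat(a).as_matrix() if a.shape==(4,) else a
def pts(n,depth,uv,c=None):
    c,f=cal(n); out=[]
    for u,v in uv:
        z=float(np.median(depth[int(v)-1:int(v)+2,int(u)-1:int(u)+2])); 
        x=(u-c['cx'])/f;y=(v-c['cy'])/f
        out.append(rot(c)@np.array([x*z,y*z,z])+np.array(c['xyz']))
    return np.array(out)
E
python3 - <<'E'
from h import *
s=sense();print(s)
for n in("scene","side"):
    print(n,get_calibration(n)); p,d=snapshot(n); save(n,p); np.save(n+'_d.npy',d)
print(get_calibration("wrist"))
E
```

```text
{'t': 0.0, 'q': array([-1.47747900e+00,  5.28469883e-01,  1.43388864e+00, -4.80056677e-07,
        1.18140860e+00, -1.78490364e-01]), 'qd': array([ 0.00053131, -0.00174482,  0.00134003,  0.00065842,  0.00052722,
        0.00042224]), 'tau': array([-8.56358638e-04, -4.42354596e+01, -1.78024238e+01, -3.47228852e-04,
        8.24496557e-03, -1.37484912e-05]), 'tcp_pos': array([ 0.16776406, -0.6013425 ,  0.23833567]), 'tool_rot': array([ 9.90778680e-01,  1.35485888e-01,  4.60657937e-05, -1.08625854e-03]), 'force': array([ 0.05514625,  0.05340415, -0.61204061]), 'ft_torque': array([-0.0266344 ,  0.00841738, -0.02067483]), 'gripper_force': 0.0, 'finger_gap': 0.9989522091158929}
scene {'vfov': 53.224981495138515, 'cx': 276.78775358758395, 'cy': 214.11591270472704, 'xyz': array([0.03221143, 0.50932826, 0.74513836]), 'attitude': array([-0.39350386,  0.83809203, -0.34182083,  0.16098133])}
side {'vfov': 45.57075367760742, 'cx': 275.35141512528617, 'cy': 205.22065601386117, 'xyz': array([0.10166738, 1.22330389, 0.7466124 ]), 'attitude': array([-0.15334355,  0.84623383, -0.50244496,  0.08901191])}
{'vfov': 65.70646984690485, 'cx': 274.72470742676285, 'cy': 210.5303682486355, 'xyz': array([ 0.2370838 , -0.58182541,  0.37356466]), 'attitude': array([ 0.78829088, -0.59838555, -0.08720045,  0.11370268])}
```

View pics/scene.png

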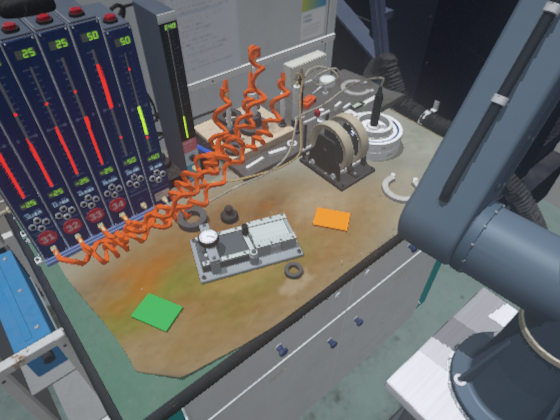

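View pics/side.png

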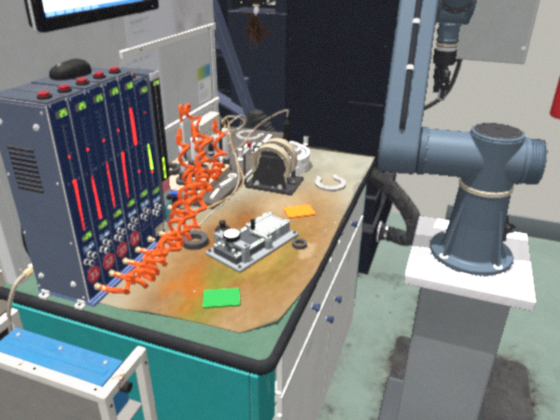

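The scene view shows the gauge around (247,247): dial at (208,237), keeper knob at about (245,229), magazine at (273,235). The side view shows it around (255,240). I'll enlarge both.

```bash
python3 - <<'E'
from h import *
a=cv2.imread('pics/scene.png')[195:295,170:320]; b=cv2.imread('pics/side.png')[205:280,195:315]
a=cv2.resize(a,None,fx=5,fy=5,interpolation=cv2.INTER_CUBIC); cv2.imwrite('pics/scene_c.png',a)
d=np.load('scene_d.npy')
uv=[(208,237),(245,228),(273,235),(291,217),(302,248),(196,278),(250,250),(230,260)]
print(pts('scene',d,uv).round(4))
E
```

```text
[[ 0.5791  0.2464  0.0744]
 [ 0.5497  0.1704  0.0744]
 [ 0.5196  0.1168  0.0391]
 [ 0.5647  0.0227 -0.0008]
 [ 0.4735  0.0684 -0.0011]
 [ 0.5574  0.3019 -0.0006]
 [ 0.5148  0.185   0.0435]
 [ 0.5306  0.2281  0.0283]]
```

View pics/scene_c.png

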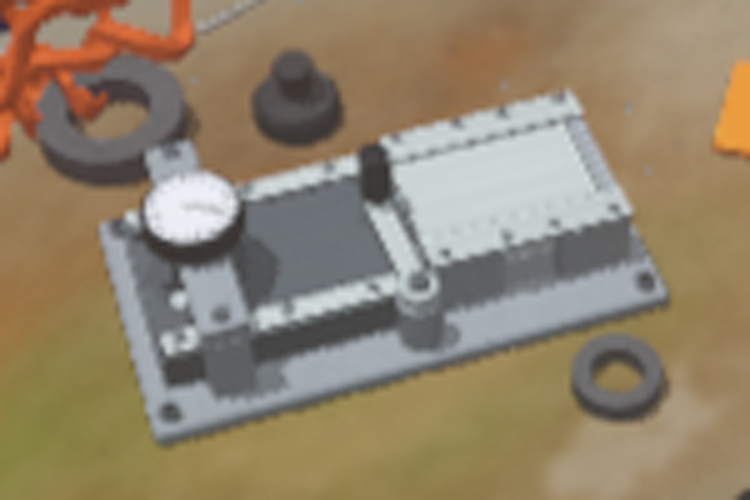

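The crop shows the dial centre at (190,208), i.e. (208,237) in the full view. The knob top is at (373,150), the pivot at (418,282), and the sole corners at (160,440) and (668,298). The pivot is on the robot side and feed runs toward world +y.

```bash
python3 - <<'E'
from h import *
d=np.load('scene_d.npy')
f=lambda a:[(170+u/5,195+v/5) for u,v in a]
p=pts('scene',d,f([(165,433),(658,298),(190,208),(372,148),(418,281),(570,103),(625,210),(400,170),(300,140),(617,375)]));print(p.round(4))
v=p[0]-p[1];print(np.degrees(np.arctan2(v[1],v[0])),np.linalg.norm(v))
c=rot(get_calibration('wrist'));print(c)
E
```

```text
[[ 5.339e-01  2.978e-01  7.900e-03]
 [ 4.547e-01  8.710e-02  7.600e-03]
 [ 5.811e-01  2.453e-01  7.320e-02]
 [ 5.571e-01  1.664e-01  7.640e-02]
 [ 5.041e-01  1.831e-01  4.800e-02]
 [ 5.497e-01  5.870e-02  3.960e-02]
 [ 4.816e-01  8.450e-02  4.200e-02]
 [ 5.667e-01  1.459e-01  3.970e-02]
 [ 6.407e-01  1.528e-01  3.700e-03]
 [ 4.387e-01  1.254e-01 -6.000e-04]]
69.38143288813919 0.22511790939146556
[[ 0.26866163 -0.9235739  -0.27355472]
 [-0.9632336  -0.25801287 -0.0749026 ]
 [-0.00140256  0.28362055 -0.95893556]]
```

Request:
play_rows(
  rows=[
    [[0,0,-6.7],[0,0,0],0],
    [[0,0,-6.7],[0,0,0],0],
    [[0,0,-6.7],[0,0,0],0],
    [[0,0,-6.7],[0,0,0],0],
    [[0,0,-6.7],[0,0,0],0],
    [[0,0,-6.7],[0,0,0],0],
    [[0,0,-6.7],[0,0,0],0],
    [[0,0,-6.9],[0,0,0],0],
    [[0,0,0],[40,4.4,0],0],
    [[0,0,0],[40,4.4,0],0],
    [[0,0,0],[40,4.4,0],0],
    [[0,0,0],[40,4.4,0],0],
  ],
)

```text
t: 1.1
tcp_pos: [0.2409, -0.4566, 0.2387]
tool_rot: [0.823, 0.569, 0.0, -0.001]
force: [1.0, 0.1, -0.6]
finger_gap: 0.997
gripper_force: 0.0
```

Request:
play_rows(
  rows=[
    [[0,0,0],[40,4.4,0],0.2],
    [[0,0,0],[40,4.4,0],0.2],
    [[0,0,0],[40,4.4,0],0.3],
    [[0,0,0],[40,4.4,0],0.4],
    [[0,0,0],[40,4.4,0],0.5],
    [[0,0,0],[40,4.4,0],0.5],
    [[0,0,0],[40,4.4,0],0.5],
    [[0,0,0],[40,4.4,0],0.5],
    [[0,0,0],[40,4.4,0],0.5],
    [[0,0,0],[40,4.4,0],0.5],
    [[0,0,0],[40,4.4,0],0.5],
    [[0,0,0],[40,4.4,0],0.5],
  ],
)

```text
t: 2.1
tcp_pos: [0.4595, -0.0258, 0.2392]
tool_rot: [0.822, 0.569, -0.0, -0.0]
force: [1.7, -0.2, 1.0]
finger_gap: 0.501
gripper_force: 0.0
```

Request:
play_rows(
  rows=[
    [[0,0,0],[40,4.4,10],0.5],
    [[0,0,0],[40,4.4,10],0.5],
    [[0,0,0],[40,4.4,10],0.5],
    [[0,0,0],[40,4.4,8],0.5],
    [[0,0,0],[0,0,0],0.5],
    [[0,0,0],[0,0,0],0.5],
  ],
)

```text
t: 2.6
tcp_pos: [0.5318, 0.1176, 0.2002]
tool_rot: [0.821, 0.571, -0.001, -0.0]
force: [-0.1, 0.5, -0.1]
finger_gap: 0.501
gripper_force: 0.0
```

```bash
python3 - <<'E'
from h import *
s=sense();print(s['t'],s['tcp_pos'],s['tool_rot'],s['force'],s['q'])
c=get_calibration('wrist');print(c)
p,d=snapshot('wrist');save('w1',p);np.save('w1_d.npy',d);np.save('w1_c.npy',c,allow_pickle=True)
E
```

```text
2.6 [0.53182303 0.11760817 0.20019421] [ 8.21050301e-01  5.70855088e-01 -8.19017575e-04 -4.47641805e-04] [-0.14159437  0.45943106 -0.07239867] [ 1.25045188e-02  4.72077813e-01  1.67455171e+00 -2.10520638e-04
  9.96821482e-01  3.68320843e-01]
{'vfov': 65.70646984690485, 'cx': 274.72470742676285, 'cy': 210.5303682486355, 'xyz': array([0.55696549, 0.185768  , 0.33525231]), 'attitude': array([ 0.97399228, -0.17488002, -0.02618561,  0.14166977])}
```

View pics/w1.png

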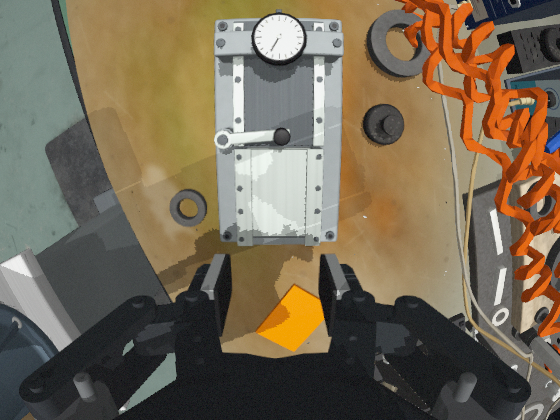

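The wrist view shows the gauge upright, with feed pointing up: dial centre (279,38), knob top (282,136), pivot (223,140), sole corners (217,244), (337,244), (216,20), (342,20). Measuring these.

```bash
cat >> h.py <<'E'
def wpts(c,d,uv):
    f=210/np.tan(np.radians(c['vfov'])/2); M=rot(c); out=[]
    for u,v in uv:
        a=np.array([u-c['cx'],v-c['cy']]); r=np.linalg.norm(a); th=r/f
        z=float(np.median(d[int(v)-1:int(v)+2,int(u)-1:int(u)+2]))
        xy=a/r*np.tan(th)*z
        out.append(M@np.array([*xy,z])+c['xyz'])
    return np.array(out)
E
python3 - <<'E'
from h import *
c=np.load('w1_c.npy',allow_pickle=True).item();d=np.load('w1_d.npy')
N=['dial','knob','pivot','cBL','cBR','cTL','cTR','mag']
P=wpts(c,d,[(279,38),(282,136),(223,140),(219,240),(335,240),(219,24),(338,24),(280,190)])
for n,p in zip(N,P):print(n,p.round(4))
G=np.array([[60,0],[-25,-2],[-25,50]])/1000
# fit rigid 2D
A=P[:3,:2]; g0=G-G.mean(0);a0=A-A.mean(0)
U,S,Vt=np.linalg.svd(g0.T@a0);Rm=(U@Vt).T
th=np.arctan2(Rm[1,0],Rm[0,0]);o=A.mean(0)-Rm@G.mean(0)
print(np.degrees(th),o,(A-(G@Rm.T+o)).round(4))
for a,b in((3,5),(4,6)):
  v=P[b]-P[a];print(np.degrees(np.arctan2(v[1],v[0])),np.linalg.norm(v))
# local offset check in gauge coordinates
print(((P[:,:2]-o)@Rm*1000).round(1))
t=sense();x=R.from_quat(t['tool_rot']).as_matrix();print(np.degrees(np.arctan2(x[1,0],x[0,0])))
E
```

```text
dial [0.582  0.2446 0.0757]
knob [0.5566 0.1695 0.0782]
pivot [0.5069 0.1829 0.0499]
cBL [4.514e-01 8.200e-02 3.000e-04]
cBR [0.5727 0.041  0.0098]
cTL [0.5385 0.2947 0.0142]
cTR [0.6493 0.2551 0.0113]
mag [0.5376 0.1207 0.0406]
70.62785867956367 [0.56248243 0.19054104] [[-0.0004 -0.0025]
 [ 0.0005  0.0032]
 [-0.0001 -0.0007]]
67.73109340233026 0.23036597239098852
70.31591812199517 0.22740913440904903
[[  57.5   -0.5]
 [ -21.8   -1.4]
 [ -25.7   49.9]
 [-139.3   68.8]
 [-137.7  -59.3]
 [  90.4   57.2]
 [  89.7  -60.5]
 [ -74.1    0.3]]
69.50018778624816
```

Request:
play_rows(
  rows=[
    [[0,0,0],[20,2,0],0.5],
    [[0,0,0],[34,3,0],0.5],
    [[0,0,0],[0,0,30],0.5],
    [[0,0,0],[0,0,30],0.5],
    [[0,0,0],[0,0,30],0.5],
    [[0,0,0],[0,0,30],0.5],
    [[0,0,0],[0,0,10],0.5],
    [[0,0,0],[0,0,7],0.5],
    [[0,0,0],[0,0,0],0.5],
  ],
  grip_force=25,
)

```text
t: 3.4
tcp_pos: [0.5553, 0.1633, 0.0638]
tool_rot: [0.823, 0.568, -0.001, -0.0]
force: [0.4, 0.5, 0.1]
finger_gap: 0.499
gripper_force: 0.0
```

```bash
python3 - <<'E'
from h import *
s=sense();print(s['t'],s['tcp_pos'],s['force'])
c=get_calibration('wrist')
p,d=snapshot('wrist');save('w2',p);np.save('w2_d.npy',d);np.save('w2_c.npy',c,allow_pickle=True)
E
```

```text
3.4 [0.55527759 0.16327224 0.0638301 ] [0.35210582 0.52776355 0.11501818]
```

View pics/w2.png

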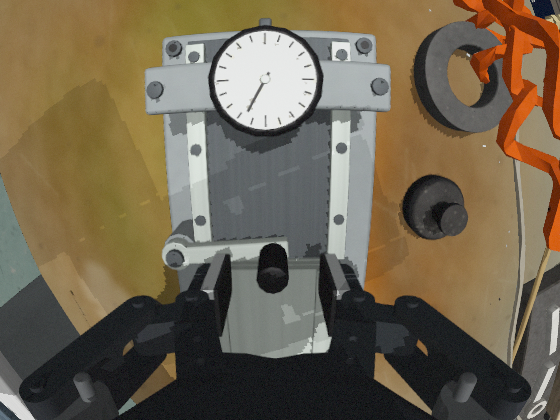

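Knob at (272,268) sits between the jaws (pads at 222 and 328); dial centre (265,80). Refining and checking knob position.

```bash
python3 - <<'E'
from h import *
c=np.load('w2_c.npy',allow_pickle=True).item();d=np.load('w2_d.npy')
P=wpts(c,d,[(265,80),(272,276),(176,257),(155,90),(380,87),(195,150),(341,148),(200,220),(338,220)])
print(P.round(4))
th=np.radians(69.5);x=np.array([np.cos(th),np.sin(th)]);y=np.array([-x[1],x[0]])
o=np.array([.5612,.1895]);print(np.c_[(P[:,:2]-o)@x,(P[:,:2]-o)@y].round(4)*1000)
T=rot(c).T@(sense()['tcp_pos']-c['xyz']);print(T)
E
```

```text
[[0.5822 0.2456 0.0762]
 [0.5568 0.1714 0.0781]
 [0.5079 0.1844 0.0497]
 [0.537  0.2624 0.0616]
 [0.6278 0.2289 0.0618]
 [0.537  0.2306 0.0367]
 [0.6065 0.2052 0.0368]
 [0.5243 0.1954 0.0366]
 [0.5932 0.1695 0.0368]]
[[ 59.9  -0. ]
 [-18.5  -2.2]
 [-23.4  48.1]
 [ 59.8  48.2]
 [ 60.2 -48.6]
 [ 30.   37.1]
 [ 30.6 -36.9]
 [ -7.4  36.7]
 [ -7.6 -36.9]]
[0.00105615 0.03082626 0.14888937]
```

Request:
play_rows(
  rows=[
    [[0,0,0],[0,0,0],0.9],
    [[0,0,0],[0,0,0],1],
    [[0,0,0],[0,0,0],1],
    [[0,0,0],[0,0,0],1],
    [[0,0,0],[0,0,0],1],
    [[0,0,0],[0,0,0],1],
    [[0,0,0],[0,0,0],1],
  ],
)

```text
t: 4.03
tcp_pos: [0.5549, 0.165, 0.0661]
tool_rot: [0.822, 0.569, -0.0, -0.0]
force: [-2.3, -0.3, 5.1]
finger_gap: 0.153
gripper_force: 24.6
```

Request:
play_rows(
  rows=[
    [[0,0,0],[6.9,-0.5,-1.5],1],
    [[0,0,0],[6.8,-1.4,0],1],
    [[0,0,0],[6.6,-2.3,0],1],
    [[0,0,0],[6.2,-3.1,0],1],
    [[0,0,0],[5.7,-3.9,0],1],
    [[0,0,0],[5.1,-4.6,0],1],
    [[0,0,0],[4.5,-5.3,0],1],
    [[0,0,0],[3.8,-5.8,0],1],
    [[0,0,0],[2.9,-6.3,0],1],
    [[0,0,0],[2.1,-6.6,0],1],
    [[0,0,0],[1.2,-6.8,0],1],
    [[0,0,0],[0.3,-6.9,0],1],
  ],
  grip_force=20,
)

```text
t: 5.03
tcp_pos: [0.5309, 0.2343, 0.0668]
tool_rot: [0.822, 0.569, 0.008, 0.003]
force: [10.8, 6.9, -10.7]
finger_gap: 0.148
gripper_force: 23.2
```

Request:
play_rows(
  rows=[
    [[0,0,0],[0,-2,0],1],
    [[0,0,0],[0,0,0],1],
    [[0,0,0],[0,0,0],1],
  ],
)

```text
t: 5.28
tcp_pos: [0.5276, 0.2357, 0.0669]
tool_rot: [0.822, 0.569, 0.007, 0.002]
force: [6.3, 6.9, -8.3]
finger_gap: 0.146
gripper_force: 23.2
```

```bash
cat >> h.py <<'E'
_th=np.radians(69.5);X=np.array([np.cos(_th),np.sin(_th)]);Y=np.array([-X[1],X[0]]);O=np.array([.5612,.1895])
def g(p): p=np.asarray(p);return np.array([(p[:2]-O)@X,(p[:2]-O)@Y,p[2]])*1000
E
python3 - <<'E'
from h import *
s=sense();print(s['t'],g(s['tcp_pos']),s['force'],s['finger_gap'],s['gripper_force'])
E
```

```text
5.2833 [31.46641222 47.65853498 66.91141773] [ 6.32912884  6.90578469 -8.27381599] 0.14579477598896667 23.152071833610535
```

Request:
play_rows(
  rows=[
    [[0,0,0],[0,0,0],0.6],
    [[0,0,0],[0,0,0],0.6],
    [[0,0,0],[0,0,0],0.6],
    [[0,0,0],[0,0,0],0.6],
    [[0,0,0],[0,0,-15],0.6],
    [[0,0,0],[0,0,-30],0.6],
    [[0,0,0],[-30,20,-30],0.8],
    [[0,0,0],[-40,20,0],1],
    [[0,0,0],[-30,0,0],1],
    [[0,0,0],[-10,0,0],1],
    [[0,0,0],[0,0,0],1],
    [[0,0,0],[0,0,0],1],
  ],
)

```text
t: 6.28
tcp_pos: [0.5193, 0.1227, 0.1375]
tool_rot: [0.823, 0.568, 0.0, -0.0]
force: [0.5, 0.9, 0.7]
finger_gap: -0.001
gripper_force: 0.0
```

```bash
python3 - <<'E'
from h import *
s=sense();print(s['t'],g(s['tcp_pos']),s['tool_rot'],s['force'],s['finger_gap'])
p,d=snapshot('wrist');save('w3',p);c=get_calibration('wrist');np.save('w3_d.npy',d);np.save('w3_c.npy',c,allow_pickle=True)
E
```

```text
6.2833 [-77.21735814  15.83552514 137.51075115] [ 8.22761943e-01  5.68386022e-01  5.32912651e-05 -3.34854271e-04] [0.54497449 0.92745649 0.66920846] -0.0007530500133681333
```

View pics/w3.png

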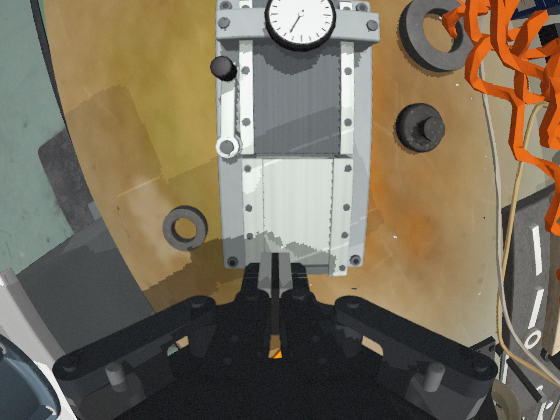

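Keeper now lies parallel to the track (pivot (228,147), knob (224,70)), outside it. Next, the press.

Request:
play_rows(
  rows=[
    [[0,0,0],[-12,8,20],1],
    [[0,0,0],[-11,8,30],1],
    [[0,0,0],[0,0,20],1],
    [[0,0,0],[0,0,8],1],
    [[0,0,0],[0,0,4],1],
    [[0,0,0],[0,0,0],1],
    [[0,0,0],[0,0,0],1],
    [[0,0,0],[0,0,0],1],
  ],
)

```text
t: 7.0
tcp_pos: [0.5273, 0.0962, 0.0565]
tool_rot: [0.822, 0.57, 0.001, 0.001]
force: [-0.1, 0.8, 0.2]
finger_gap: 0.002
gripper_force: 0.0
```

```bash
python3 - <<'E'
from h import *
for i in range(3):
  s=sense();print(s['t'],g(s['tcp_pos']),s['force'],s['finger_gap']);
  if i<2: snapshot('wrist')
E
```

```text
7.0 [-99.28125353  -0.87739007  56.49257993] [-0.10289032  0.82875475  0.18829927] 0.0019888659869506595
7.05 [-99.44664443  -0.90856019  56.57861347] [-0.48876402  0.17793107  0.68916321] 0.001040133549677409
7.1 [-99.58641666  -0.90603437  56.54924339] [ 0.79982919 -0.64418783  0.98427891] -0.0020515602889198616
```

Request:
play_rows(
  rows=[
    [[0,0,0],[0,-0.9,3],1],
    [[0,0,0],[0,0,3],1],
    [[0,0,0],[0,0,1],1],
    [[0,0,0],[0,0,0],1],
    [[0,0,0],[0,0,0],1],
  ],
)

```text
t: 7.52
tcp_pos: [0.5255, 0.0958, 0.0483]
tool_rot: [0.822, 0.569, -0.0, -0.0]
force: [0.2, 0.3, 0.1]
finger_gap: 0.005
gripper_force: 0.0
```

Request:
play_rows(
  rows=[
    [[0,0,0],[0,0,1],1],
    [[0,0,0],[0,0,0],1],
    [[0,0,0],[0,0,0],1],
  ],
)

```text
t: 7.77
tcp_pos: [0.5257, 0.0958, 0.048]
tool_rot: [0.822, 0.569, 0.0, 0.0]
force: [-0.9, 0.1, 4.2]
finger_gap: 0.0
gripper_force: 2.5
```

Request:
play_rows(
  rows=[
    [[0,0,0],[0,0,1],1],
    [[0,0,0],[0,0,0],1],
    [[0,0,0],[0,0,0],1],
  ],
)

```text
t: 8.02
tcp_pos: [0.5257, 0.0958, 0.0473]
tool_rot: [0.822, 0.569, 0.0, 0.0]
force: [-1.5, -0.2, 8.0]
finger_gap: -0.001
gripper_force: 3.8
```

Request:
play_rows(
  rows=[
    [[0,0,0],[0,0,-0.7],1],
    [[0,0,0],[0,0,0],1],
    [[0,0,0],[1,0,0],1],
    [[0,0,0],[2,0,0],1],
    [[0,0,0],[2,0,0],1],
  ],
)

```text
t: 8.43
tcp_pos: [0.528, 0.1002, 0.048]
tool_rot: [0.822, 0.569, 0.0, 0.001]
force: [-0.7, -0.8, 6.4]
finger_gap: 0.002
gripper_force: 3.1
```

Request:
play_rows(
  rows=[
    [[0,0,0],[3,0,0],1],
    [[0,0,0],[3,0,0],1],
  ],
)

```text
t: 8.6
tcp_pos: [0.5302, 0.1058, 0.0481]
tool_rot: [0.822, 0.569, 0.001, 0.001]
force: [-0.0, -2.1, 5.7]
finger_gap: -0.002
gripper_force: 3.1
```

```bash
cat > st.py <<'E'
from h import *
s=sense();F=s['force'];print(s['t'],g(s['tcp_pos']).round(1),'Fg',(F[:2]@X).round(1),(F[:2]@Y).round(1),F[2].round(1),np.degrees(R.from_quat(s['tool_rot']).as_euler('xyz')).round(2))
E
python3 st.py
```

```text
8.6 [-89.2  -0.3  48.1] Fg -1.9 -0.7 5.7 [ 1.7989e+02 -1.0000e-02  6.9370e+01]
```

```bash
cat >> st.py <<'E'
p,d=snapshot('wrist');c=get_calibration('wrist')
v,u=np.mgrid[0:420,0:560];f=210/np.tan(np.radians(c['vfov'])/2)
a=np.stack([u-c['cx'],v-c['cy']],-1);r=np.hypot(a[...,0],a[...,1])+1e-9
xy=a/r[...,None]*(np.tan(r/f)*d)[...,None]
W=np.concatenate([xy,d[...,None]],-1)@rot(c).T+c['xyz']
q=W[...,:2]-O;gx=q@X*1000;gy=q@Y*1000;gz=W[...,2]*1000
for lo,hi in((-22,-12),(12,22)):
  m=(gy>lo)&(gy<hi)&(d>0)
  print([(x,round(float(np.median(gz[m&(abs(gx-x)<1)])),1)) for x in range(-70,50,4) if (m&(abs(gx-x)<1)).sum()>3])
E
python3 st.py
```

```text
8.6 [-89.2  -0.3  48.1] Fg -1.9 -0.7 5.7 [ 1.7989e+02 -1.0000e-02  6.9370e+01]
[(-70, 136.4), (-66, 40.5), (-62, 40.5), (-58, 40.6), (-54, 40.6), (-50, 40.5), (-46, 40.6), (-42, 40.3), (-38, 40.5), (-34, 40.7), (-30, 40.6), (-26, 40.6), (-22, 30.5), (-18, 30.6), (-14, 30.6), (-10, 30.6), (-6, 30.6), (-2, 30.7), (2, 30.5), (6, 30.4), (10, 30.5), (14, 30.5), (18, 30.6), (22, 30.5), (26, 30.4), (30, 30.6), (34, 30.5), (38, 30.5), (42, 30.3)]
[(-70, 135.8), (-66, 40.6), (-62, 40.5), (-58, 40.5), (-54, 40.5), (-50, 40.5), (-46, 40.4), (-42, 40.6), (-38, 40.6), (-34, 40.7), (-30, 40.6), (-26, 40.6), (-22, 30.6), (-18, 30.7), (-14, 30.7), (-10, 30.4), (-6, 30.7), (-2, 30.5), (2, 30.7), (6, 30.5), (10, 30.5), (14, 30.4), (18, 30.5), (22, 30.5), (26, 30.6), (30, 30.5), (34, 30.5), (38, 30.6), (42, 30.3)]
```

Request:
play_rows(
  rows=[
    [[0,0,0],[4,0,0],1],
    [[0,0,0],[4,0,0],1],
    [[0,0,0],[4,0,0],1],
    [[0,0,0],[4,0,0],1],
    [[0,0,0],[4,0,0],1],
  ],
)

```text
t: 9.07
tcp_pos: [0.5373, 0.1246, 0.0481]
tool_rot: [0.822, 0.569, 0.001, 0.001]
force: [-0.4, -2.2, 5.9]
finger_gap: -0.002
gripper_force: 3.0
```

Request:
play_rows(
  rows=[
    [[0,0,0],[4,0,0],1],
    [[0,0,0],[4,0,0],1],
    [[0,0,0],[4,0,0],1],
    [[0,0,0],[4,0,0],1],
    [[0,0,0],[4,0,0],1],
  ],
)

```text
t: 9.48
tcp_pos: [0.5443, 0.1433, 0.0481]
tool_rot: [0.822, 0.569, 0.0, 0.001]
force: [-0.2, -2.1, 6.2]
finger_gap: -0.001
gripper_force: 2.9
```

```bash
python3 st.py
```

```text
9.4833 [-49.2  -0.3  48.1] Fg -2.0 -0.5 6.2 [179.91  -0.    69.39]
[(-62, 40.4), (-58, 40.6), (-54, 40.7), (-50, 40.4), (-46, 40.7), (-42, 83.5), (-38, 95.0), (-34, 40.4), (-30, 130.0), (-26, 40.5), (-22, 40.6), (-18, 40.3), (-14, 40.5), (-10, 40.4), (-6, 40.4), (-2, 40.2), (2, 40.4), (6, 40.5), (10, 40.3), (14, 40.3), (18, 31.1), (22, 30.6), (26, 30.6), (30, 30.5), (34, 30.7), (38, 30.6), (42, 30.8), (46, 47.7)]
[(-66, 40.0), (-62, 40.5), (-58, 40.5), (-54, 40.5), (-50, 40.6), (-46, 40.6), (-42, 83.1), (-38, 93.5), (-34, 40.5), (-30, 129.2), (-26, 40.3), (-22, 40.3), (-18, 40.4), (-14, 40.4), (-10, 40.3), (-6, 40.5), (-2, 40.4), (2, 40.3), (6, 40.3), (10, 40.3), (14, 40.3), (18, 30.7), (22, 30.6), (26, 30.5), (30, 30.6), (34, 30.6), (38, 30.7), (42, 30.6), (46, 64.6)]
```

Request:
play_rows(
  rows=[
    [[0,0,0],[4,0,0],1],
    [[0,0,0],[4,0,0],1],
    [[0,0,0],[4,0,0],1],
    [[0,0,0],[4,0,0],1],
  ],
)

```text
t: 9.87
tcp_pos: [0.5498, 0.1583, 0.048]
tool_rot: [0.822, 0.569, 0.0, 0.001]
force: [-0.8, -1.9, 5.4]
finger_gap: 0.001
gripper_force: 2.6
```

Request:
play_rows(
  rows=[
    [[0,0,0],[3,0,0],1],
    [[0,0,0],[3,0,0],1],
    [[0,0,0],[3,0,0],1],
  ],
)

```text
t: 10.12
tcp_pos: [0.5526, 0.167, 0.0475]
tool_rot: [0.822, 0.569, 0.0, 0.0]
force: [-0.7, -2.3, 3.9]
finger_gap: 0.001
gripper_force: 1.8
```

```bash
python3 st.py
```

```text
10.1167 [-24.1   0.1  47.5] Fg -2.4 -0.2 3.9 [179.97  -0.    69.37]
[(-38, 40.1), (-34, 39.9), (-30, 39.8), (-26, 39.6), (-22, 39.8), (-18, 40.0), (-14, 90.4), (-10, 40.0), (-6, 120.0), (-2, 135.5), (2, 38.6), (6, 38.4), (10, 38.4), (14, 38.0), (18, 37.8), (22, 37.8), (26, 37.4), (30, 37.3), (34, 37.0), (38, 30.8), (42, 30.4), (46, 73.8)]
[(-38, 40.0), (-34, 40.3), (-30, 39.9), (-26, 39.8), (-22, 39.5), (-18, 39.7), (-14, 39.9), (-10, 40.0), (-6, 120.0), (-2, 137.5), (2, 38.5), (6, 38.5), (10, 38.1), (14, 37.9), (18, 37.8), (22, 37.6), (26, 37.4), (30, 37.4), (34, 37.0), (38, 30.9), (42, 30.4), (46, 74.0)]
```

Request:
play_rows(
  rows=[
    [[0,0,0],[2,0,0.5],1],
    [[0,0,0],[2,0,0.3],1],
    [[0,0,0],[2,0,0.2],1],
  ],
)

```text
t: 10.42
tcp_pos: [0.5552, 0.1726, 0.0469]
tool_rot: [0.822, 0.569, 0.001, 0.0]
force: [-0.4, -1.1, 8.7]
finger_gap: -0.001
gripper_force: 4.5
```

Request:
play_rows(
  rows=[
    [[0,0,0],[2,0,0.3],1],
    [[0,0,0],[2,0,0.3],1],
  ],
)

```text
t: 10.58
tcp_pos: [0.5565, 0.1764, 0.0465]
tool_rot: [0.822, 0.569, 0.001, 0.0]
force: [-0.8, -1.2, 10.0]
finger_gap: -0.003
gripper_force: 4.9
```

```bash
python3 st.py
```

```text
10.5833 [-13.9  -0.2  46.5] Fg -1.3 0.3 10.0 [ 1.7993e+02 -2.0000e-02  6.9380e+01]
[(-30, 39.5), (-26, 39.0), (-22, 39.3), (-18, 39.1), (-14, 38.8), (-10, 38.8), (-6, 83.9), (-2, 91.7), (2, 108.0), (6, 137.3), (10, 38.0), (14, 37.7), (18, 37.7), (22, 37.5), (26, 37.4), (30, 37.2), (34, 36.9), (38, 36.8), (42, 38.0), (46, 73.9)]
[(-26, 39.3), (-22, 39.0), (-18, 39.2), (-14, 38.7), (-10, 38.7), (-6, 82.6), (-2, 90.8), (2, 103.8), (6, 137.4), (10, 37.9), (14, 37.7), (18, 37.6), (22, 37.5), (26, 37.2), (30, 37.1), (34, 37.0), (38, 36.9), (42, 72.5), (46, 74.1)]
```

Request:
play_rows(
  rows=[
    [[0,0,0],[2,0,-0.5],1],
    [[0,0,0],[2,0,0],1],
    [[0,0,0],[2,0,0],1],
  ],
)

```text
t: 10.88
tcp_pos: [0.5581, 0.1822, 0.046]
tool_rot: [0.822, 0.569, 0.0, -0.0]
force: [-0.3, 0.1, 0.6]
finger_gap: -0.001
gripper_force: 0.0
```

```bash
sed -i 's/range(-70,50,4)/range(-70,50,2)/' st.py; python3 st.py
```

```text
10.8833 [-7.9  0.4 46. ] Fg -0.0 0.4 0.6 [ 1.7999e+02 -3.0000e-02  6.9350e+01]
[(-26, 36.0), (-24, 36.2), (-22, 36.2), (-20, 36.3), (-18, 36.1), (-16, 36.4), (-14, 36.2), (-12, 36.4), (-10, 36.1), (-8, 36.3), (-6, 36.4), (-4, 36.6), (-2, 37.0), (0, 84.3), (2, 91.7), (4, 93.3), (6, 36.7), (8, 104.3), (10, 118.8), (12, 136.8), (14, 36.9), (16, 36.2), (18, 36.2), (20, 36.2), (22, 36.3), (24, 36.2), (26, 36.4), (28, 36.3), (30, 36.2), (32, 36.2), (34, 36.2), (36, 36.2), (38, 36.1), (40, 35.7), (44, 73.0), (46, 73.5), (48, 74.1)]
[(-22, 36.3), (-20, 36.4), (-18, 36.1), (-16, 36.3), (-14, 36.4), (-12, 36.2), (-10, 36.4), (-8, 36.1), (-6, 36.1), (-4, 36.4), (-2, 36.5), (0, 80.4), (2, 36.7), (4, 88.6), (6, 36.9), (8, 111.1), (10, 118.5), (12, 136.7), (14, 133.5), (16, 36.3), (18, 36.1), (20, 36.2), (22, 36.3), (24, 36.3), (26, 36.2), (28, 36.2), (30, 36.3), (32, 36.3), (34, 36.2), (36, 36.2), (38, 36.3), (42, 72.1), (44, 73.3), (46, 73.8), (48, 74.1)]
```

Request:
play_rows(
  rows=[
    [[0,0,0],[0,0,2],1],
    [[0,0,0],[0,0,1],1],
    [[0,0,0],[0,0,0],1],
  ],
)

```text
t: 11.18
tcp_pos: [0.558, 0.1823, 0.0441]
tool_rot: [0.822, 0.569, 0.0, -0.0]
force: [-1.9, -0.1, 11.1]
finger_gap: -0.0
gripper_force: 5.5
```

Request:
play_rows(
  rows=[
    [[0,0,0],[0,0,1],1],
    [[0,0,0],[0,0,0],1],
  ],
)

```text
t: 11.35
tcp_pos: [0.5581, 0.1823, 0.0441]
tool_rot: [0.822, 0.569, 0.0, -0.0]
force: [-3.0, -0.1, 17.0]
finger_gap: -0.003
gripper_force: 8.5
```

Request:
play_rows(
  rows=[
    [[0,0,0],[0,0,-0.8],1],
    [[0,0,0],[2,0,0],1],
    [[0,0,0],[2,0,0],1],
    [[0,0,0],[2,0,0],1],
  ],
)

```text
t: 11.68
tcp_pos: [0.5602, 0.1872, 0.0441]
tool_rot: [0.822, 0.569, -0.0, 0.0]
force: [-2.4, -1.6, 12.1]
finger_gap: 0.004
gripper_force: 6.1
```

```bash
cat >> st.py <<'E'
# tail edge: columns between shim tail and magazine
m=(abs(gy)>14)&(abs(gy)<24)&(d>0)
print('tail',[(x,round(float(np.median(gz[m&(abs(gx-x)<.6)])),1)) for x in range(-40,-8,1) if (m&(abs(gx-x)<.6)).sum()>2])
E
sed -i 's/^  print(\[/  0 and print([/' st.py; python3 st.py
```

```text
11.6833 [-2.5  0.2 44.1] Fg -2.4 1.6 12.1 [1.7998e+02 3.0000e-02 6.9400e+01]
tail [(-21, 36.3), (-20, 36.5), (-19, 36.5), (-18, 36.6), (-17, 36.6), (-16, 36.7), (-15, 36.7), (-14, 36.8), (-13, 36.5), (-12, 36.5), (-11, 36.5), (-10, 36.5), (-9, 36.6)]
```

Request:
play_rows(
  rows=[
    [[0,0,0],[2,0,0],1],
    [[0,0,0],[2,0,0],1],
    [[0,0,0],[2,0,0],1],
  ],
)

```text
t: 11.98
tcp_pos: [0.5622, 0.1926, 0.0441]
tool_rot: [0.822, 0.569, -0.0, 0.0]
force: [-2.4, -2.0, 11.9]
finger_gap: 0.004
gripper_force: 6.2
```

Request:
play_rows(
  rows=[
    [[0,0,0],[2,0,0],1],
    [[0,0,0],[2,0,0],1],
  ],
)

```text
t: 12.15
tcp_pos: [0.5635, 0.1964, 0.0441]
tool_rot: [0.822, 0.569, -0.0, 0.0]
force: [-2.0, -2.9, 12.1]
finger_gap: -0.001
gripper_force: 6.2
```

```bash
python3 st.py
```

```text
12.15 [ 7.3  0.2 44.1] Fg -3.5 0.9 12.1 [1.80e+02 6.00e-02 6.94e+01]
tail [(-11, 36.7), (-10, 36.5), (-9, 36.4)]
```

Request:
play_rows(
  rows=[
    [[0,0,0],[2,0,0],1],
    [[0,0,0],[2,0,0],1],
  ],
)

```text
t: 12.37
tcp_pos: [0.5649, 0.2001, 0.0441]
tool_rot: [0.822, 0.569, -0.0, 0.0]
force: [-2.2, -2.7, 12.7]
finger_gap: 0.003
gripper_force: 6.2
```

Request:
play_rows(
  rows=[
    [[0,0,0],[2,0,0],1],
    [[0,0,0],[2,0,0],1],
  ],
)

```text
t: 12.53
tcp_pos: [0.5664, 0.2033, 0.0441]
tool_rot: [0.822, 0.569, -0.001, 0.001]
force: [-1.7, -4.8, 12.6]
finger_gap: 0.0
gripper_force: 6.2
```

```bash
python3 st.py
```

```text
12.5333 [14.8  0.  44.1] Fg -5.1 -0.1 12.6 [1.7998e+02 1.1000e-01 6.9430e+01]
tail []
```

Request:
play_rows(
  rows=[
    [[0,0,0],[1.5,0,0],1],
    [[0,0,0],[1.5,0,0],1],
  ],
)

```text
t: 12.75
tcp_pos: [0.5676, 0.2061, 0.0441]
tool_rot: [0.822, 0.569, -0.001, 0.001]
force: [-1.9, -4.6, 12.5]
finger_gap: 0.002
gripper_force: 6.0
```

Request:
play_rows(
  rows=[
    [[0,0,0],[1.5,0,0],1],
    [[0,0,0],[1.5,0,0],1],
  ],
)

```text
t: 12.92
tcp_pos: [0.5687, 0.2089, 0.0441]
tool_rot: [0.822, 0.569, -0.0, 0.001]
force: [-1.8, -5.2, 11.7]
finger_gap: 0.002
gripper_force: 6.0
```

```bash
python3 st.py
```

```text
12.9167 [20.8 -0.3 44.1] Fg -5.5 -0.1 11.7 [1.7996e+02 1.0000e-01 6.9420e+01]
tail []
```

Request:
play_rows(
  rows=[
    [[0,0,0],[0,0,-10],1],
    [[0,0,0],[0,0,-30],1],
    [[0,0,0],[-40,0,-20],1],
    [[0,0,0],[-40,0,0],1],
    [[0,0,0],[-20,0,0],1],
    [[0,0,0],[0,0,0],1],
    [[0,0,0],[0,0,0],1],
  ],
)

```text
t: 13.55
tcp_pos: [0.534, 0.1183, 0.1014]
tool_rot: [0.823, 0.568, -0.0, -0.0]
force: [0.6, -0.4, 0.0]
finger_gap: 0.003
gripper_force: 0.0
```

```bash
python3 st.py; python3 - <<'E'
from h import *
p,d=snapshot('wrist');save('w4',p)
E
```

```text
13.55 [-76.3   0.6 101.4] Fg -0.2 -0.7 0.0 [-1.7995e+02 -1.0000e-02  6.9230e+01]
tail [(-40, 40.4), (-39, 40.5), (-38, 40.3), (-37, 40.3), (-36, 40.3), (-35, 40.1), (-34, 39.8), (-33, 35.0), (-32, 29.7), (-31, 30.0), (-30, 30.5), (-29, 30.7), (-28, 30.6), (-27, 30.7), (-26, 30.6), (-25, 30.5), (-24, 30.4), (-23, 30.6), (-22, 30.7), (-21, 30.4), (-20, 30.6), (-19, 30.6), (-18, 30.5), (-17, 30.4), (-16, 30.4), (-15, 30.5), (-14, 33.0), (-13, 36.5), (-12, 36.6), (-11, 36.4), (-10, 36.4), (-9, 36.5)]
```

View pics/w4.png

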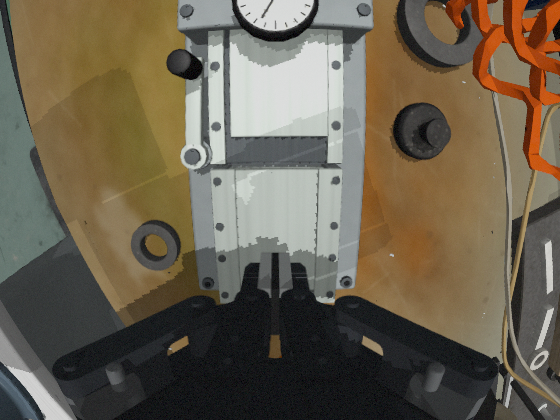

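The shim lies flat with its tail edge at gauge x ≈ -14 (image row ~137). Home is -15, so it is against the pins; the drag force also levelled off above the sliding value. The remaining shims are in the magazine, and the knob is at (183,65). Next I swing the keeper back.

Request:
play_rows(
  rows=[
    [[0,0,0],[20,-25,-5],0.6],
    [[0,0,0],[25,-23.5,0],0.6],
    [[0,0,0],[35,0,0],0.6],
    [[0,0,0],[24,0,0],0.6],
    [[0,0,0],[0,0,20],0.6],
    [[0,0,0],[0,0,16],0.6],
    [[0,0,0],[0,0,4],0.6],
    [[0,0,0],[0,0,0],0.6],
    [[0,0,0],[0,0,0],0.6],
  ],
)

```text
t: 14.4
tcp_pos: [0.5255, 0.234, 0.0663]
tool_rot: [0.822, 0.569, -0.0, -0.0]
force: [0.2, -0.6, 0.7]
finger_gap: 0.4
gripper_force: 0.0
```

```bash
python3 st.py|head -1
```

```text
14.4 [29.2 49.  66.3] Fg -0.5 -0.4 0.7 [-1.7998e+02  1.0000e-02  6.9420e+01]
```

Request:
play_rows(
  rows=[
    [[0,0,0],[0,0,0],0.9],
    [[0,0,0],[0,0,-1],1],
    [[0,0,0],[0,0,-1],1],
    [[0,0,0],[0,0,0],1],
    [[0,0,0],[0,0,0],1],
    [[0,0,0],[0,0,0],1],
  ],
  grip_force=20,
)

```text
t: 14.95
tcp_pos: [0.5262, 0.2333, 0.0682]
tool_rot: [0.822, 0.569, 0.0, 0.0]
force: [1.9, 0.4, -8.8]
finger_gap: 0.147
gripper_force: 21.1
```

```bash
python3 st.py|head -1
```

```text
14.95 [28.8 48.2 68.2] Fg 1.0 -1.6 -8.8 [ 1.7995e+02 -3.0000e-02  6.9360e+01]
```

Gripped. Swinging back along the arc.

Request:
play_rows(
  rows=[
    [[0,0,0],[-0.3,6.9,1],1],
    [[0,0,0],[-1.2,6.8,0],1],
    [[0,0,0],[-2.1,6.6,0],1],
    [[0,0,0],[-2.9,6.3,0],1],
    [[0,0,0],[-3.8,5.8,0],1],
    [[0,0,0],[-4.5,5.3,0],1],
    [[0,0,0],[-5.1,4.6,0],1],
    [[0,0,0],[-5.7,3.9,0],1],
    [[0,0,0],[-6.2,3.1,0],1],
    [[0,0,0],[-6.6,2.3,0],1],
    [[0,0,0],[-6.8,0.4,0],1],
    [[0,0,0],[-6.9,0,0],1],
  ],
)

```text
t: 16.0
tcp_pos: [0.5557, 0.1675, 0.0684]
tool_rot: [0.823, 0.568, 0.001, -0.001]
force: [1.0, 4.1, -2.5]
finger_gap: 0.148
gripper_force: 21.4
```

Request:
play_rows(
  rows=[
    [[0,0,0],[-2,0,0],1],
    [[0,0,0],[-1,0,0],1],
    [[0,0,0],[0,0,0],1],
    [[0,0,0],[0,0,0],1],
  ],
)

```text
t: 16.33
tcp_pos: [0.5546, 0.1641, 0.0682]
tool_rot: [0.822, 0.569, 0.0, -0.0]
force: [-1.6, 4.4, 2.6]
finger_gap: 0.149
gripper_force: 21.8
```

```bash
python3 st.py|head -1
```

```text
16.3333 [-26.1  -2.8  68.2] Fg 3.6 3.0 2.6 [-1.7997e+02 -3.0000e-02  6.9350e+01]
```

Release, lift and check.

Request:
play_rows(
  rows=[
    [[0,0,0],[0,0,0],0.6],
    [[0,0,0],[0,0,0],0.6],
    [[0,0,0],[0,0,0],0.6],
    [[0,0,0],[0,0,0],0.6],
    [[0,0,0],[0,0,-15],0.6],
    [[0,0,0],[0,0,-30],0.6],
    [[0,0,0],[-20,0,-30],0.6],
    [[0,0,0],[-30,0,-20],0.6],
    [[0,0,0],[0,0,0],0.6],
    [[0,0,0],[0,0,0],0.6],
  ],
)

```text
t: 17.22
tcp_pos: [0.5377, 0.1156, 0.1637]
tool_rot: [0.823, 0.568, 0.001, 0.001]
force: [0.1, 0.5, -0.3]
finger_gap: 0.405
gripper_force: 0.0
```

```bash
python3 st.py; python3 - <<'E'
from h import *
p,d=snapshot('wrist');save('w5',p)
E
```

```text
17.2167 [-77.5  -3.8 163.7] Fg 0.5 0.1 -0.3 [ 1.7987e+02 -4.0000e-02  6.9240e+01]
tail [(-40, 39.7), (-39, 39.8), (-38, 39.7), (-37, 39.7), (-36, 39.1), (-35, 34.5), (-34, 33.8), (-32, 28.7), (-31, 28.9), (-30, 29.3), (-29, 30.1), (-28, 43.9), (-27, 31.3), (-26, 43.9), (-25, 44.5), (-24, 31.3), (-23, 29.9), (-22, 44.5), (-21, 44.7), (-20, 44.1), (-19, 29.8), (-18, 29.7), (-17, 29.7), (-16, 29.6), (-15, 29.4), (-14, 33.9), (-13, 35.6), (-12, 35.4), (-11, 35.5), (-10, 35.4), (-9, 35.1)]
```

View pics/w5.png

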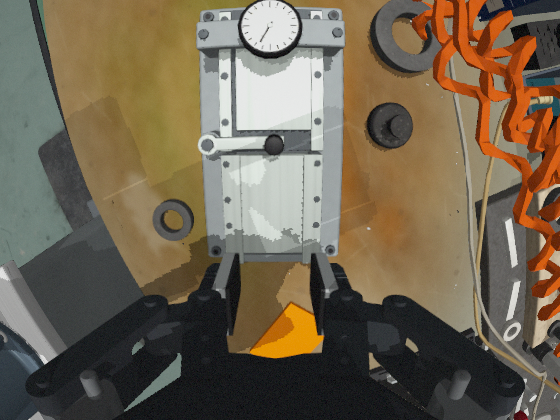

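The keeper is square across the track ((208,145) to (274,145)). The shim is flat under the dial with its tail at x ≈ -14.3, and the two remaining shims are in the magazine. Nothing around the gauge has moved.

```bash
python3 -c "
from station import *
print(sign_off())"
```

```text
the job is handed in; nothing more can be done
None
```

I handed the job in at about 17 s. My last measurements put the top shim flat and home against the stop pins, the keeper square across the track, the other two shims in the magazine and the bystanders unmoved; no verdict came back, and I did not read the dial contact's lift directly.

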